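# Snap the vial carrier shut and hold it up by its handle

## Robot

A 6-joint arm with a two-finger parallel gripper is mounted at the origin on a cart in front of the work surface, level with it; the furniture and walls round the work are solid. World frame = base frame: x ahead of the robot, y to its left, z up, the work surface at z = 0. Lengths are in m, angles in degrees, forces in N, time in s.
With the tool pointing down it reaches from about 0.35 to 0.875 m from the base axis. Payload 4.2 kg.
Tool frame: the origin (TCP) lies between the finger pads; the fingertips stand 22 mm ahead of it and the grasp point (between the pads) lies 3 mm ahead of it; z points along the fingers, y is the line along which they close (so a half turn about z gives the same grasp; the last joint's range is limited). The gripper opens to 87 mm and grips with 3 to 60 N. Pads are 19 mm wide; open, the fingers measure 117 mm over their backs; the gripper's body (75 mm by 190 mm) begins 51 mm behind the grasp point.
Start: joints at [-51.36, 22.042, 0.453, 0, -68.411, -14.817], TCP at [0.252, -0.572, 0.245] pointing down, gripper open.
Joint ranges: [-179.83, 179.83], [-69.29, 118.12], [-61.27, 80.66], [-181.25, 117.63], [-171.15, -9.14], [-177.46, 177.46]. Speed limits (degrees/s): [159.86, 159.86, 180, 180, 180, 180].

## Interface

Orientations are given as [roll, pitch, yaw] about the fixed x, y, z axes, in that order (R = Rz(yaw) Ry(pitch) Rx(roll)).
In Python, from workcell import telemetry, camera, arm gives the robot as it stands.
- The arm moves only by the shell command python3 -m creep 'ROWS' [FORCE]. ROWS is JSON, a list of rows, each a list of 7 numbers: the turn, a rotation vector about the world's x, y, z in degrees, then the shift along the world's x, y, z in mm, then the closure, from 0 (fully open) to 1 (shut). In form: [[ax, ay, az, dx, dy, dz, gripper], ...]. A call has 1 to 8 rows; each row shifts and turns the commanded pose from where the row before left it; what a row does not reach is not made up. A row lasts 1/10 s, in which the tool goes at most 50 mm and 8.59 degrees, less where a joint would pass 70% of its speed; a pose out of reach is approached as far as the arm can. A call is refused whole if a number of a shift passes 50 or a number of a turn 8.59, either way. A call with a gripper value outside its range is refused whole. The fingers move at their own pace and stop on an object; FORCE is the grip in N (left out, the last holds). Time passes only in rows, so rows that do not move let the fingers close. It gives the time, the measured TCP pose, the force, the opening and the grip force at its end, in the units of the state.
- telemetry.sense(): the state, without advancing time (a new reading comes with each control period).
- camera(name): name is "scene" or "top" or "wrist"; returns a dict with "color" (400x640x3 uint8, red, green, blue), "fovy" (degrees; the focal length in pixels is half the picture's height over the tangent of half this angle, whatever the lens; pixels are square), "cx", "cy" (the principal point, pixels), "T" (4x4, takes a point from camera to world coordinates); the wrist camera has in their place "mount" (4x4, takes a point from camera to tool coordinates, whose origin is the TCP and whose axes are the flange's). Camera axes: x right, y down, z forward; pixel columns grow to the right and rows downward; lengths in m; the calibration is good to about 2 mm. The wrist camera is an equidistant fisheye: a pixel r from the principal point sees the ray r / f radians off the axis. A picture is of the moment at which its call begins: read the wrist's pose just before it. There is no depth.
- arm.sign_off(): hands the job in; it is judged then, once.
The state is a dict: "clock": time; "joints": joint angles; "qvel": joint speeds; "joint_torque": joint torques, N m; "position": TCP position; "tool_rot": TCP orientation; "ft_force": force on the tool from outside, world axes, zero at the start; "moment": the same for the moment, N m; "opening": finger opening in m; "finger_force": force on a finger pad.
Only numpy, scipy, OpenCV 4.12 (cv2) and the standard library are available. Lean on these libraries where they do the work, as an engineer would, in place of code of your own. Each camera call takes 0.05 s, during which the arm holds its last target. There are 200 camera calls.

## Task

The vials are going to the next room: lower the lid of the vial carrier and press it down until its front spring clip snaps shut, then take the carrier by the handle on its lid and lift it straight up, keeping it upright, until its underside is about 15 cm above the worktop. Finish while still holding it there by the handle, level and still, ready to be handed over: do not put it down or let go. Leave the flask, the beaker and the white tube beside it undisturbed.

Things in the scene. Friction and masses are not known exactly. Their poses are not given: they have to be found in the camera images.
- carrier: Vial carrier (loose, about 0.6 kg): white box 110 mm deep (x), 140 mm long (y), 62 mm high, with a black insert holding four vials and a white hinged lid with a black handle. Origin: centre of its underside; x points from the clip side (front) to the hinge side, y along the hinge, z up. Lid shut: lid top 82 mm, handle bar centre 116 mm, handle top 124 mm above the underside.
- carrier_lid (a joint): Lid angle in rad: 0 shut, 1.57 upright, stop 1.9. The hinge is stiff (0.11 N m of friction): the lid stays where it is left. Shut with the clip caught it reads under 0.03, even when lifted; resting on the uncaught clip, about 0.08 or more. If the clip has not caught, the lid opens again when the carrier is lifted by the handle.
- hinge_axis (a point): Middle of the lid's hinge axis, on the carrier at x 62 mm, y 0, z 62 mm of its frame; the axis runs along the carrier's y. The lid reaches 122 mm from the axis towards the front and is 150 mm long. Its outer (upper) face is parallel to, and 20 mm off, the plane through the axis that is level when shut.
- lid_front (a point): Point on the outer face of the lid, mid-length, 110 mm from the hinge axis, 12 mm short of the free (clip) edge: a good place to push. Lowering the lid takes about 1 N here, snapping the clip 4 to 8 N. The outer face is bare from 75 to 122 mm from the axis.
- handle (a point): Centre of the black handle bar on the lid; it moves with the lid. The bar runs along the carrier's y: 14 mm wide (flat sides), 16 mm high, 80 mm free between its two posts, 26 mm of air between bar and lid. It stands over the middle of the lid: 62 mm from the hinge axis and, when shut, 54 mm above it.
- vol_flask: Bystander: glass volumetric flask with a round belly and long neck, 69 mm wide, 212 mm tall, upright. Origin: centre of its underside.
- white_tube: Bystander: white capped tube lying on the worktop, 114 x 34 x 34 mm, long along its x. Origin: under its centre.
- beaker: Bystander: clear glass beaker, 103 x 107 mm wide, 119 mm tall, open at the top. Origin: centre of its underside.
- vial_1: Screw-cap vial in the carrier (brown, black cap), 22 mm wide, 47 mm tall, loose in its well. Origin: centre of its underside.
- vial_2: Screw-cap vial in the carrier (white, blue cap), 22 mm wide, 47 mm tall, loose in its well. Origin: centre of its underside.
- vial_3: Screw-cap vial in the carrier (brown, white cap), 22 mm wide, 47 mm tall, loose in its well. Origin: centre of its underside.
- vial_4: Screw-cap vial in the carrier (white, orange cap), 22 mm wide, 47 mm tall, loose in its well. Origin: centre of its underside.

How it is judged (in metres and radians):
On the way, in this order (a step that is already met when the one before it is completed fails the run):
1. the lid is down and clicked shut, the carrier standing on the worktop (value of joint carrier_lid below 0.04 rad and height (world z) of carrier below 0.01 m), for 0.3 s.
2. the carrier hangs by its handle at least 10 cm clear of the worktop, level, lid shut (height (world z) of carrier above 0.1 m and angle between carrier's own z axis and vertical below 0.12 rad and value of joint carrier_lid below 0.04 rad and contact force between the fingers and carrier_lid above 2 N and linear speed of carrier below 0.03 m/s and angular speed of carrier below 0.15 rad/s), for 0.5 s.
At the end, for the whole second after the job is handed in: The fingers still hold the carrier by its lid (handle): underside more than 100 mm above the worktop, within 0.12 rad of level, lid shut (joint under 0.04 rad), slower than 0.03 m/s and 0.15 rad/s, all four vials inside (all of step 2 and horizontal distance between each of vial_1, vial_2, vial_3, vial_4 and carrier below 0.065 m); the arm keeps its last pose, push and grip.
It fails at once if the carrier is tipped by more than 0.35 rad (angle between carrier's own z axis and vertical above 0.35 rad).
It fails at once if a bystander is disturbed (distance of any of vol_flask, white_tube, beaker from where it was at the start of the episode above 0.03 m or angle between any of vol_flask, beaker's own z axis and vertical above 0.3 rad).
It also fails if it takes over 51 s, if anything falls off the work surface, if the arm or the gripper's body presses on something with over 40 N, if the wrist force passes 120 N, or if a joint passes its speed limit or range.

## Working session

There is one attempt and no reset: what is moved stays moved. The work goes in short steps, Python scripts to look and compute and a shell command to move; the robot and the scene stay as the last step left them, time stands still between calls to the robot, and variables do not carry over. Pictures are saved under pics/ and viewed, at most 10 in all, crops included, and the job is handed in when it is done.

```bash
mkdir -p pics; python3 - <<'E'
from workcell import telemetry,camera
import cv2,numpy as np,pickle
print(telemetry.sense())
for n in("scene","top"):
    c=camera(n);pickle.dump(c,open(f"pics/{n}.pkl","wb"));cv2.imwrite(f"pics/{n}0.png",c["color"][...,::-1])
    print(n,c["fovy"],c["cx"],c["cy"],np.round(c["T"],3).tolist())
E
```

```text
{'clock': 0.0, 'joints': array([-5.13599677e+01,  2.20900797e+01,  3.78233904e-01, -2.92306299e-02,
       -6.84121440e+01, -1.48170750e+01]), 'qvel': array([-0.13893545,  0.0860139 ,  0.00883496, -0.0325027 , -0.00302249,
        0.02507025]), 'joint_torque': array([-1.47297487e-03, -3.90662634e+01,  1.87397736e+01,  4.21961278e+00,
        1.08628225e-02, -2.23006564e-04]), 'position': array([ 0.25223419, -0.57121503,  0.24345556]), 'tool_rot': array([ 1.79873186e+02, -5.45516729e-03, -1.56187821e+02]), 'ft_force': array([ 0.33900791, -0.43711573,  0.5540619 ]), 'moment': array([ 0.00076885, -0.01524956, -0.03905988]), 'finger_force': 0.0, 'opening': 0.08719744658245951}
scene 43.51042933261378 321.29259363312906 213.03254391977904 [[0.555, -0.608, 0.568, -0.433], [-0.832, -0.404, 0.38, -0.61], [-0.002, -0.683, -0.73, 1.323], [0.0, 0.0, 0.0, 1.0]]
top 54.07963994694622 317.453920605751 198.64799150566387 [[0.004, -0.988, 0.157, 0.389], [-0.999, -0.011, -0.038, 0.07], [0.039, -0.157, -0.987, 1.091], [0.0, 0.0, 0.0, 1.0]]
```

View pics/scene0.png

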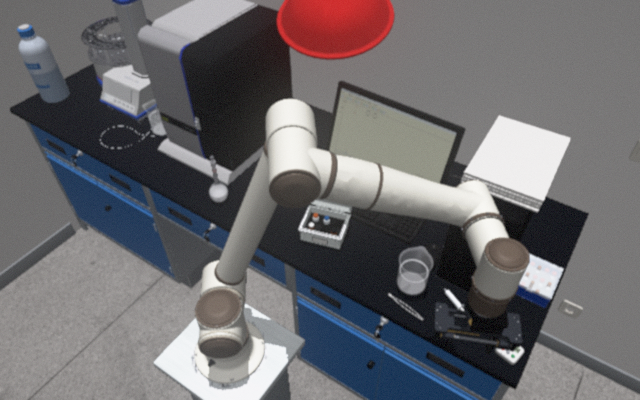

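View pics/top0.png

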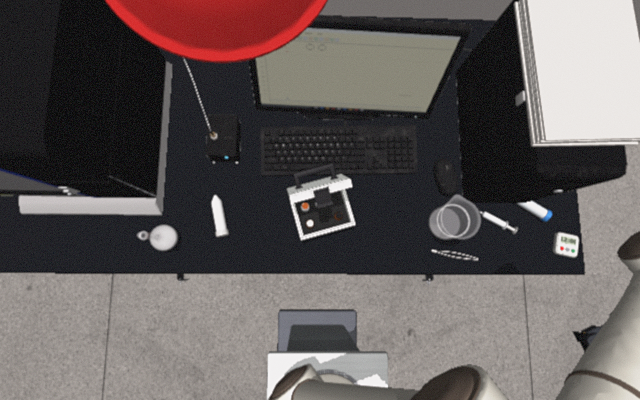

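The scene view shows the open carrier at about (325,225). The top view shows it at about (322,210), with its front towards the robot, its lid upright and its handle at (317,175). The beaker is at (455,218), the tube at (219,215) and the flask at (160,237). I'll enlarge both views for corners.

```bash
python3 - <<'E'
import cv2,pickle,numpy as np
a=pickle.load(open("pics/top.pkl","rb"))["color"][155:250,275:370]
b=pickle.load(open("pics/scene.pkl","rb"))["color"][185:260,285:365]
f=lambda i,s:cv2.resize(i[...,::-1],None,fx=s,fy=s,interpolation=cv2.INTER_CUBIC)
A=f(a,5);B=f(b,4)
out=np.zeros((475,800,3),np.uint8);out[:475,:475]=A;out[:300,480:800]=B
cv2.imwrite("pics/crop.png",out)
E
```

```text
(no output)
```

View pics/crop.png

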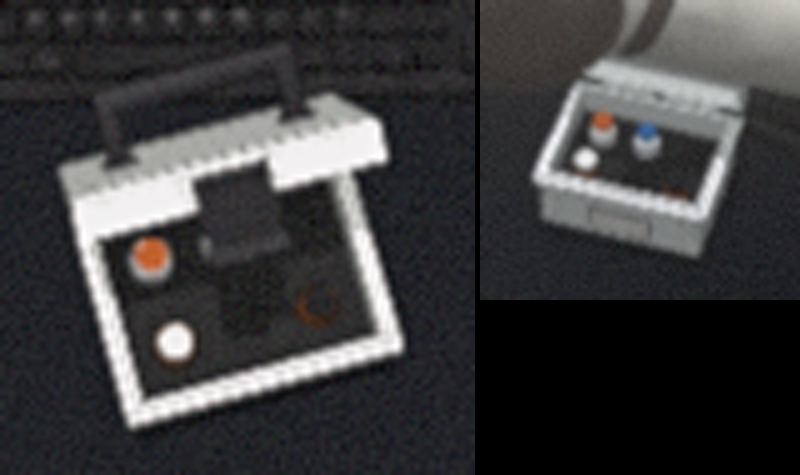

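The crop shows the front rim corners at top-view pixels (301.6,240.6) and (356,224.6), and the handle bar centre near (314.5,170.5). I'll cast rays for the carrier pose and for the lid angle.

```bash
cat > h.py <<'E'
import numpy as np,pickle
def ray(c,u,v):
    f=200/np.tan(np.radians(c["fovy"]/2));T=c["T"]
    return T[:3,3],T[:3,:3]@np.array([(u-c["cx"])/f,(v-c["cy"])/f,1])
def onz(c,u,v,z):
    o,d=ray(c,u,v);return o+d*(z-o[2])/d[2]
E
python3 - <<'E'
from h import *
t=pickle.load(open("pics/top.pkl","rb"));s=pickle.load(open("pics/scene.pkl","rb"))
P=lambda x,y,z:onz(t,275+(x+.5)/5-.5,155+(y+.5)/5-.5,z)
S=lambda x,y,z:onz(s,285+(x-480+.5)/4-.5,185+(y+.5)/4-.5,z)
L,R=P(131,430,.062),P(406,349,.062)
print("front",L,R,np.linalg.norm(R-L)); print("scene front",S(536,183,.062),S(702,217,.062))
yv=(L-R)/np.linalg.norm(L-R);xv=np.array([yv[1],-yv[0],0]);O=(L+R)/2+xv*.055;O[2]=0
print("centre",O,"yaw",np.degrees(np.arctan2(xv[1],xv[0])))
H=O+xv*.062+[0,0,.062]
for n,(a,b) in dict(handle=(197,78),handleTop=(193,72),grayback=(197,132),edge=(225,158),low=(235,198)).items():
    o,d=ray(t,275+(a+.5)/5-.5,155+(b+.5)/5-.5)
    k=((H-o)@yv)/(d@yv) if abs(d@yv)>.05 else None
    # intersection w/ radius in x-z of carrier
    A=np.array([(o-H)@xv,o[2]-H[2]]);D=np.array([d@xv,d[2]])
    for r in ([.0822] if 'handle'==n else [.0925,]if n=='handleTop' else [.1236,.122]):
        q=np.roots([D@D,2*A@D,A@A-r*r])
        for k in q:
            if np.isreal(k):
                p=A+k.real*D;w=o+k.real*d
                print(n,r,p,"ang",np.degrees(np.arctan2(p[1],-p[0])),"y",(w-H)@yv)
E
```

```text
front [0.44197722 0.07331996 0.062     ] [ 0.48554329 -0.07147246  0.062     ] 0.15120464939722691
scene front [0.43890262 0.06518944 0.062     ] [ 0.4842277  -0.06985965  0.062     ]
centre [0.51642783 0.01677071 0.        ] yaw 16.74582979627714
handle 0.0822 [ 0.06506303 -0.05023586] ang -142.32788894221875 y -0.015590218963737893
handle 0.0822 [0.03850302 0.07262477] ang 117.93091534065564 y -0.003853435909799229
handleTop 0.0925 [ 0.07100355 -0.05928529] ang -140.1393887957943 y -0.015252810233992392
handleTop 0.0925 [0.03959176 0.0835987 ] ang 115.3419105518281 y -0.0017610186015540596
grayback 0.1236 [ 0.04730131 -0.11419083] ang -112.50082097899711 y -0.012394476430225728
grayback 0.1236 [0.00247106 0.1235753 ] ang 91.1455549811036 y 0.008383687197191044
grayback 0.122 [ 0.04699834 -0.11258399] ang -112.65816363459376 y -0.012254056317709714
grayback 0.122 [0.00277402 0.12196846] ang 91.30289763670025 y 0.008243267084674998
edge 0.1236 [ 0.02862118 -0.12024054] ang -103.38910653530569 y -0.024533055590564835
edge 0.1236 [-0.01303071  0.12291119] ang 83.94826276795149 y -0.0008277552796801999
edge 0.122 [ 0.02835047 -0.11866023] ang -103.43728759938195 y -0.024378988288581704
edge 0.122 [-0.01276     0.12133088] ang 83.99644383202775 y -0.0009818225816632976
low 0.1236 [ 0.00421711 -0.12352804] ang -91.95525427875414 y -0.023675640125704337
low 0.1236 [-0.03212645  0.1193518 ] ang 74.93452313328605 y -0.0002450902057204561
low 0.122 [ 0.00397875 -0.1219351 ] ang -91.86890103285421 y -0.023521970284780754
low 0.122 [-0.03188809  0.11775886] ang 74.84816988738616 y -0.0003987600466440681
```

```bash
python3 - <<'E'
from h import *
t=pickle.load(open("pics/top.pkl","rb"));s=pickle.load(open("pics/scene.pkl","rb"))
for (a,b),(c,d) in [((105,0),(278,10)),((327,0),(394,15)),((215,62),(336,55))]:
    o1,d1=ray(t,a,b);o2,d2=ray(s,c,d)
    k=np.linalg.lstsq(np.c_[d1,-d2],o2-o1,rcond=None)[0]; print("lamp",o1+k[0]*d1,o2+k[1]*d2)
print("beaker",onz(t,455,218,0.06),"tube",onz(t,219,215,.02),"monitor foot",onz(t,255,110,.1),onz(t,425,112,.1))
E
python3 -m creep '[[0,0,8.3,22,38,0,1],[0,0,8.3,22,38,0,1],[0,0,8.3,22,38,0,1],[0,0,8.3,22,38,0,1],[0,0,8.3,22,38,0,1],[0,0,8.3,22,38,0,1]]' 20
```

```text
lamp [0.70281197 0.31328398 0.6470721 ] [0.70783703 0.30717829 0.64727212]
lamp [0.71520891 0.04170091 0.64226065] [ 0.77947767 -0.03776732  0.69392054]
lamp [0.68807432 0.20531582 0.52867673] [0.74586304 0.12449272 0.53990738]
beaker [ 0.50508022 -0.33926388  0.06      ] tube [0.51212483 0.29686604 0.02      ] monitor foot [0.78263589 0.19783999 0.1       ] [ 0.78611202 -0.256346    0.1       ]
clock: 0.7
position: [0.3848, -0.342, 0.2442]
tool_rot: [180.0, 0.0, -106.0]
ft_force: [0.8, 0.6, 0.5]
opening: 0.0469
finger_force: 0.0
```

```bash
python3 -m creep '[[0,0,8.3,20,36,0,1],[0,0,8.3,20,36,0,1],[0,0,8.3,20,36,0,1],[0,0,8.3,20,36,0,1],[0,0,0,20,36,0,1],[0,0,0,20,36,0,1],[0,0,0,20,36,0,1],[0,0,0,0,0,0,1]]' 20
python3 - <<'E'
from workcell import telemetry,camera
import cv2,pickle
s=telemetry.sense();c=camera("wrist");pickle.dump((s,c),open("pics/w1.pkl","wb"))
cv2.imwrite("pics/w1.png",c["color"][...,::-1]);print(s["position"],s["tool_rot"],s["joints"],c["fovy"],c["mount"].round(3).tolist())
E
```

```text
clock: 1.5
position: [0.5263, -0.0883, 0.2439]
tool_rot: [-180.0, 0.0, -72.9]
ft_force: [-0.3, -0.7, 0.2]
opening: 0.0004
finger_force: 0.0
[ 0.52631259 -0.08826581  0.24391757] [-1.79991340e+02  1.86300416e-02 -7.28931286e+01] [ 7.89267400e+00  1.31777365e+01 -1.24126722e+01 -2.19283250e-02
 -6.44040278e+01  9.22366861e+00] 65.70646984690485 [[0.0, -0.956, -0.295, 0.081], [1.0, 0.0, 0.0, 0.001], [-0.0, -0.295, 0.956, -0.14], [0.0, 0.0, 0.0, 1.0]]
```

View pics/w1.png

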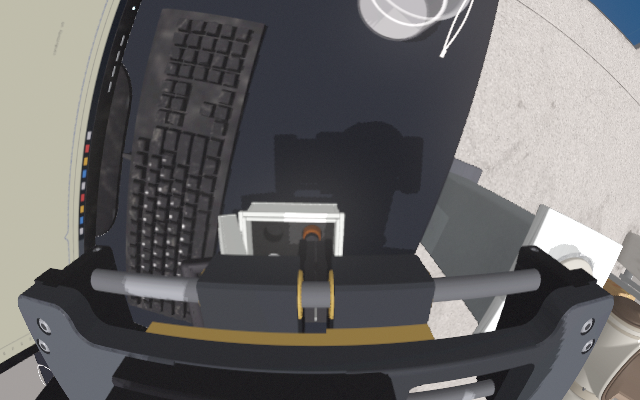

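The wrist view shows the carrier's right end, nearly aligned with the tool. The front-right rim corner is near (343,213) and the hinge-side corner near (243,215).

```bash
cat >> h.py <<'E'
from scipy.spatial.transform import Rotation as Ro
def wz(s,c,u,v,z):
    f=200/np.tan(np.radians(c["fovy"]/2));p=np.array([u-c["cx"],v-c["cy"]]);r=np.hypot(*p);th=r/f
    d=np.r_[p/r*np.sin(th),np.cos(th)];R=Ro.from_euler("xyz",s["tool_rot"],degrees=True).as_matrix();M=c["mount"]
    o=s["position"]+R@M[:3,3];d=R@M[:3,:3]@d
    return o+d*(z-o[2])/d[2]
E
python3 - <<'E'
from h import *
import cv2
s,c=pickle.load(open("pics/w1.pkl","rb"))
for p in [(344,212),(242,215),(342,252),(338,204)]: print(p,wz(s,c,*p,.062))
i=c["color"][195:265,210:360][...,::-1]
cv2.imwrite("pics/w1c.png",cv2.resize(i,None,fx=5,fy=5,interpolation=cv2.INTER_CUBIC))
E
```

```text
(344, 212) [ 0.48754733 -0.07228998  0.062     ]
(242, 215) [ 0.59502911 -0.03530199  0.062     ]
(342, 252) [ 0.47389487 -0.02553284  0.062     ]
(338, 204) [ 0.4967728  -0.07906203  0.062     ]
```

View pics/w1c.png

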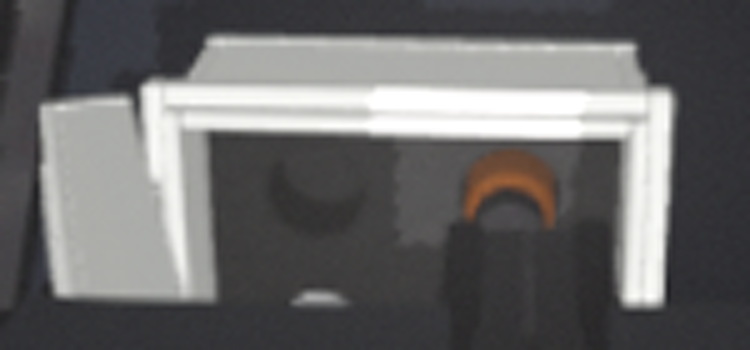

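The crop puts the rim corners at (344.3,213) and (239,211.5), with the front edge running on to (342.3,255.5).

```bash
python3 - <<'E'
from h import *
s,c=pickle.load(open("pics/w1.pkl","rb"))
a,b,d=[wz(s,c,*p,.062) for p in [(344.3,212.8),(239,211.5),(342.3,255.5)]]
print(a,b,d,np.linalg.norm(a-b)); 
y1=np.degrees(np.arctan2(*(b-a)[1::-1]));e=d-a;y2=np.degrees(np.arctan2(-e[0],e[1]));print(y1,y2)
for y in (16.7,17.3,18.5):
    y=np.radians(y);X=np.array([np.cos(y),np.sin(y),0]);Y=np.array([-X[1],X[0],0])
    O=a+.055*X+.07*Y; print("O",O,"handle shut",O+0*X,"hinge",O+.062*X)
E
```

```text
[ 0.48693123 -0.07150864  0.062     ] [ 0.59927458 -0.03830446  0.062     ] [ 0.47207732 -0.02134719  0.062     ] 0.11714754046323517
16.465560554635097 16.49517932309366
O [0.51949623 0.01134377 0.062     ] handle shut [0.51949623 0.01134377 0.062     ] hinge [0.57888122 0.02916012 0.062     ]
O [0.51862683 0.01168024 0.062     ] handle shut [0.51862683 0.01168024 0.062     ] hinge [0.577822   0.03011748 0.062     ]
O [0.5168777  0.01232578 0.062     ] handle shut [0.5168777  0.01232578 0.062     ] hinge [0.57567377 0.03199866 0.062     ]
```

```bash
python3 -m creep '[[0,0,0,18,26,0,1],[0,0,0,18,26,0,1],[0,0,0,18,26,0,1],[0,0,0,18,26,0,1],[0,0,0,17,26,0,1],[0,0,0,0,0,-20,1],[0,0,0,0,0,-20,1],[0,0,0,0,0,-18,1]]' 20
python3 -m creep '[[0,0,0,-8,-2.4,0,1],[0,0,0,-8,-2.4,0,1],[0,0,0,-8,-2.4,0,1],[0,0,0,0,0,0,1]]'
```

```text
clock: 2.35
position: [0.6128, 0.0374, 0.1852]
tool_rot: [179.9, 0.0, -73.2]
ft_force: [0.3, -1.0, -0.3]
opening: 0.0006
finger_force: 0.0
clock: 2.75
position: [0.5886, 0.0305, 0.1881]
tool_rot: [-179.9, 0.0, -73.2]
ft_force: [0.1, 0.6, 1.3]
opening: 0.0006
finger_force: 0.0
```

```bash
python3 -m creep '[[0,0,0,-10,-3,0,1],[0,0,0,-10,-3,-1,1],[0,0,0,-10,-3,-1,1],[0,0,0,0,0,0,1]]'
python3 -m creep '[[0,0,0,-8,-2.4,-4,1],[0,0,0,-8,-2.4,-4,1],[0,0,0,-8,-2.4,-5,1],[0,0,0,0,0,0,1]]'
```

```text
clock: 3.15
position: [0.5577, 0.0216, 0.1846]
tool_rot: [179.9, 0.0, -73.2]
ft_force: [-0.2, -0.4, 0.1]
opening: 0.0005
finger_force: 0.0
clock: 3.55
position: [0.5334, 0.0143, 0.1704]
tool_rot: [179.8, 0.0, -73.2]
ft_force: [-0.2, -0.1, -0.1]
opening: 0.0003
finger_force: 0.0
```

```bash
python3 - <<'E'
from workcell import telemetry,camera
import cv2,numpy as np
a=camera("scene")["color"][150:290,250:400];b=camera("wrist")["color"][150:400,150:450]
o=np.zeros((500,800,3),np.uint8);o[:280,:300]=cv2.resize(a,None,fx=2,fy=2);o[:416,300:800]=cv2.resize(b,(500,416))
cv2.imwrite("pics/s2.png",o[...,::-1])
E
```

```text
(no output)
```

View pics/s2.png

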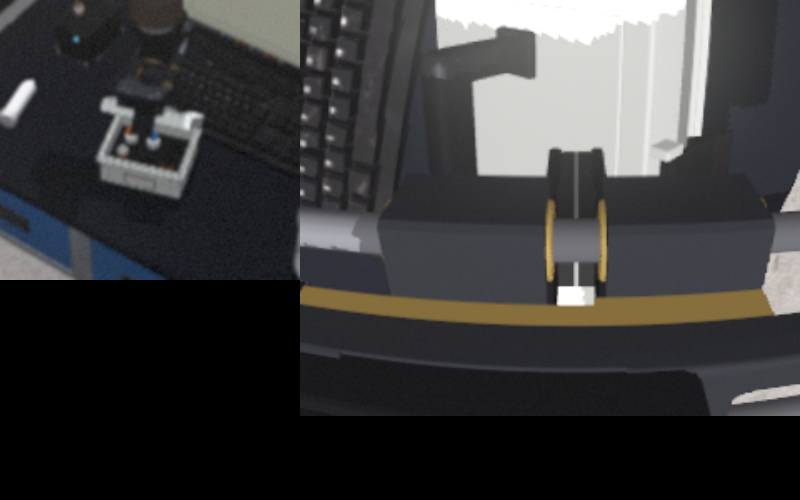

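The lid is following the fingers: its outer face and handle are now visible in the wrist view at about (580,100). I'll carry on.

```bash
python3 -m creep '[[0,0,0,-7,-2,-6,1],[0,0,0,-7,-2,-6,1],[0,0,0,-6,-2,-6,1],[0,0,0,-5,-1.5,-8,1],[0,0,0,-5,-1.5,-8,1],[0,0,0,-5,-1.5,-8,1],[0,0,0,0,0,0,1]]'
python3 -m creep '[[0,0,0,-8,-2.4,-3,1],[0,0,0,-8,-2.4,-3,1],[0,0,0,-6,-2,-3,1],[0,0,0,-2,-0.6,-3,1],[0,0,0,0,0,0,1]]'
```

```text
clock: 4.35
position: [0.4987, 0.0039, 0.128]
tool_rot: [179.8, 0.0, -73.2]
ft_force: [-0.7, -0.5, 0.5]
opening: 0.0005
finger_force: 0.0
clock: 4.85
position: [0.4759, -0.0032, 0.1173]
tool_rot: [180.0, -0.0, -73.2]
ft_force: [0.2, -0.5, 0.6]
opening: 0.0009
finger_force: 0.0
```

```bash
python3 -m creep '[[0,0,0,0,0,-3,1],[0,0,0,0,0,-2,1],[0,0,0,0,0,0,1]]'
python3 -m creep '[[0,0,0,0,0,-2,1],[0,0,0,0,0,-2,1],[0,0,0,0,0,0,1]]'
python3 -m creep '[[0,0,0,0,0,-2,1],[0,0,0,0,0,-1,1],[0,0,0,0,0,0,1]]'
```

```text
clock: 5.15
position: [0.4767, -0.0031, 0.1138]
tool_rot: [180.0, -0.0, -73.1]
ft_force: [-3.6, 0.3, 10.3]
opening: 0.0004
finger_force: 4.8
clock: 5.45
position: [0.477, -0.0028, 0.1086]
tool_rot: [-179.9, -0.0, -73.2]
ft_force: [1.0, 0.1, 1.7]
opening: 0.0003
finger_force: 0.8
clock: 5.75
position: [0.4762, -0.0031, 0.1049]
tool_rot: [179.9, 0.0, -73.2]
ft_force: [-0.8, 0.1, 0.3]
opening: 0.0004
finger_force: 0.0
```

```bash
python3 -m creep '[[0,0,0,0,0,-2,1],[0,0,0,0,0,0,1]]'
python3 -m creep '[[0,0,0,0,0,-2,1],[0,0,0,0,0,0,1]]'
```

```text
clock: 5.95
position: [0.4765, -0.003, 0.1043]
tool_rot: [180.0, -0.0, -73.1]
ft_force: [-1.9, 0.5, 8.5]
opening: 0.0004
finger_force: 3.8
clock: 6.15
position: [0.4765, -0.0031, 0.104]
tool_rot: [180.0, -0.1, -73.1]
ft_force: [-6.8, 0.8, 20.0]
opening: 0.0005
finger_force: 10.2
```

The clip force dropped off and the lid then stopped firm with its face at 82 mm, so it has snapped shut. I'll raise, step aside and look at the handle.

```bash
python3 -m creep '[[0,0,0,0,0,15,1],[0,0,0,0,0,30,1],[0,0,0,0,0,30,1],[0,0,0,0,0,30,0],[0,0,0,7,33,30,0],[0,0,0,7,33,0,0],[0,0,0,8,34,0,0],[0,0,0,0,0,0,0]]'
python3 -m creep '[[0,0,0,0,0,0,0],[0,0,0,0,0,0,0]]'
python3 - <<'E'
from workcell import telemetry,camera
import cv2,pickle
s=telemetry.sense();c=camera("wrist");t=camera("top");pickle.dump((s,c,t),open("pics/w3.pkl","wb"))
i=c["color"];import numpy as np
o=np.zeros((600,800,3),np.uint8);o[:400,:640]=i;o[400:600,:400]=cv2.resize(t["color"][155:255,260:460],None,fx=2,fy=2)
cv2.imwrite("pics/w3.png",o[...,::-1]);print(s["position"])
E
```

```text
clock: 6.95
position: [0.4995, 0.1, 0.2364]
tool_rot: [-179.9, 0.0, -73.0]
ft_force: [-0.5, -0.6, 0.3]
opening: 0.0323
finger_force: 0.0
clock: 7.15
position: [0.498, 0.0964, 0.2361]
tool_rot: [179.9, -0.0, -73.2]
ft_force: [0.4, -0.2, -0.4]
opening: 0.0484
finger_force: 0.0
[0.49803102 0.0964221  0.23610669]
```

View pics/w3.png

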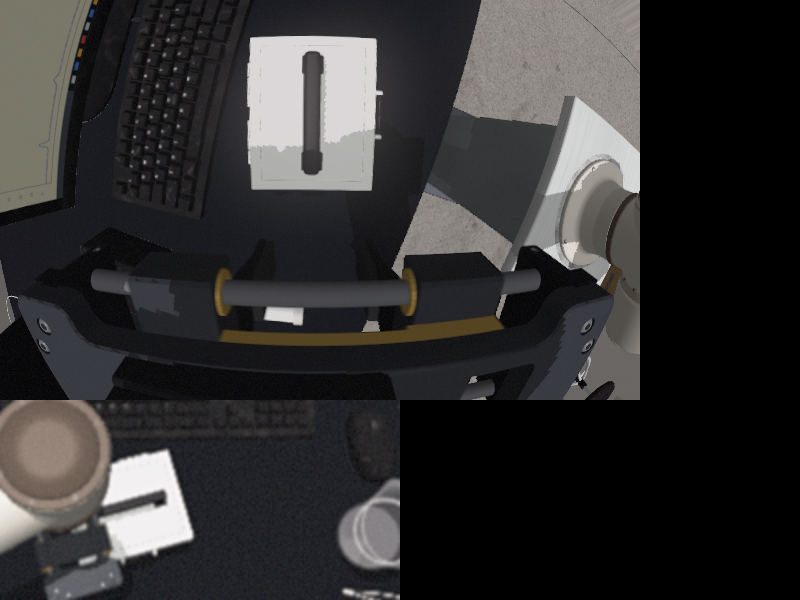

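The wrist view shows the lid flat. The handle bar runs from (313,52) to (311,173), and the clip is at (379,115).

```bash
python3 - <<'E'
from h import *
s,c,t=pickle.load(open("pics/w3.pkl","rb"))
a,b=wz(s,c,313.2,52,.124),wz(s,c,311.2,174,.124)
e=b-a;m=(a+b)/2;print(a,b,m,np.linalg.norm(e),"yaw",np.degrees(np.arctan2(-e[0],e[1])))
q=[wz(s,c,*p,.082) for p in [(251,37),(376,39),(372,190),(251,188)]];print(np.mean(q,0),np.linalg.norm(q[0]-q[1]),np.linalg.norm(q[1]-q[2]))
print("move mm",(m-s["position"])*1000)
E
```

```text
[ 0.53648621 -0.02826204  0.124     ] [0.50903822 0.06844925 0.124     ] [0.52276221 0.02009361 0.124     ] 0.10053091688159693 yaw 15.844667103494778
[0.52308041 0.01963606 0.082     ] 0.11785238564970642 0.14810764370526747
move mm [  24.73119091  -76.32849886 -112.10668908]
```

```bash
python3 -m creep '[[0,0,-1,8,-25,0,0],[0,0,0,8,-25,0,0],[0,0,0,9,-26,0,0],[0,0,0,0,0,-30,0],[0,0,0,0,0,-30,0],[0,0,0,0,0,-30,0],[0,0,0,0,0,-20,0],[0,0,0,0,0,0,0]]'
python3 -m creep '[[0,0,0,0,0,0,0],[0,0,0,0,0,0,0]]'
```

```text
clock: 8.05
position: [0.5212, 0.0196, 0.1238]
tool_rot: [179.6, 0.0, -74.3]
ft_force: [-0.5, -0.2, 0.1]
opening: 0.0871
finger_force: 0.0
clock: 8.25
position: [0.5245, 0.021, 0.1281]
tool_rot: [-179.8, -0.0, -74.2]
ft_force: [-0.2, -0.2, 0.2]
opening: 0.0869
finger_force: 0.0
```

```bash
python3 -m creep '[[0,0,0,-1,0,-9,0],[0,0,0,0,0,0,0.5],[0,0,0,0,0,0,0.8],[0,0,0,0,0,0,1],[0,0,0,0,0,0,1],[0,0,0,0,0,0,1],[0,0,0,0,0,0,1],[0,0,0,0,0,0,1]]' 40
python3 -m creep '[[0,0,0,0,0,0,1],[0,0,0,0,0,0,1],[0,0,0,0,0,0,1]]'
```

```text
clock: 9.05
position: [0.5225, 0.021, 0.1176]
tool_rot: [-180.0, 0.0, -74.2]
ft_force: [0.3, -0.2, 0.8]
opening: 0.039
finger_force: 0.0
clock: 9.35
position: [0.5229, 0.0211, 0.1177]
tool_rot: [-179.9, -0.0, -74.2]
ft_force: [3.1, 1.6, 0.3]
opening: 0.0152
finger_force: 1.4
```

```bash
python3 -m creep '[[0,0,0,0,0,0,1],[0,0,0,0,0,0,1],[0,0,0,0,0,0,1]]'
python3 -m creep '[[0,0,0,0,0,3,1],[0,0,0,0,0,5,1],[0,0,0,0,0,5,1],[0,0,0,0,0,5,1],[0,0,0,0,0,0,1],[0,0,0,0,0,0,1]]'
```

```text
clock: 9.65
position: [0.5231, 0.0212, 0.1178]
tool_rot: [-179.9, -0.0, -74.2]
ft_force: [1.8, 0.5, -0.9]
opening: 0.0137
finger_force: 40.0
clock: 10.25
position: [0.5223, 0.0209, 0.1356]
tool_rot: [180.0, 0.0, -74.2]
ft_force: [-0.6, -0.5, -6.2]
opening: 0.0133
finger_force: 40.0
```

```bash
python3 -m creep '[[0,0,0,0,0,4,1],[0,0,0,0,0,8,1],[0,0,0,0,0,10,1],[0,0,0,0,0,10,1],[0,0,0,0,0,10,1],[0,0,0,0,0,10,1],[0,0,0,0,0,10,1],[0,0,0,0,0,10,1]]'
python3 -m creep '[[0,0,0,0,0,10,1],[0,0,0,0,0,10,1],[0,0,0,0,0,10,1],[0,0,0,0,0,10,1],[0,0,0,0,0,10,1],[0,0,0,0,0,6,1],[0,0,0,0,0,4,1],[0,0,0,0,0,2,1]]'
python3 -m creep '[[0,0,0,0,0,0,1],[0,0,0,0,0,0,1],[0,0,0,0,0,0,1],[0,0,0,0,0,0,1],[0,0,0,0,0,0,1],[0,0,0,0,0,0,1],[0,0,0,0,0,0,1],[0,0,0,0,0,0,1]]'
python3 - <<'E'
from workcell import camera
import cv2,numpy as np
a=camera("scene")["color"][110:290,230:430];b=camera("wrist")["color"]
o=np.zeros((600,800,3),np.uint8);o[:360,:400]=cv2.resize(a,None,fx=2,fy=2);o[:250,400:800]=cv2.resize(b,(400,250))
cv2.imwrite("pics/f.png",o[...,::-1])
E
```

```text
clock: 11.05
position: [0.5224, 0.021, 0.2085]
tool_rot: [-180.0, 0.0, -74.2]
ft_force: [0.1, 1.4, -6.3]
opening: 0.0133
finger_force: 40.0
clock: 11.85
position: [0.5224, 0.021, 0.2698]
tool_rot: [-180.0, 0.0, -74.2]
ft_force: [-0.2, -0.4, -5.6]
opening: 0.0132
finger_force: 40.0
clock: 12.65
position: [0.5225, 0.021, 0.2696]
tool_rot: [-180.0, 0.0, -74.2]
ft_force: [1.0, 0.3, -6.0]
opening: 0.0133
finger_force: 40.0
```

View pics/f.png

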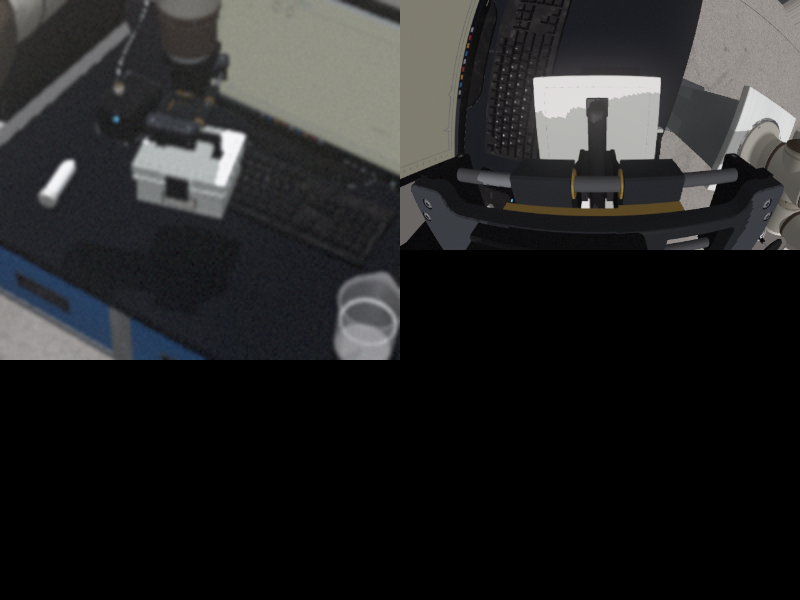

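The carrier hangs level by its handle at (190,170), with the lid and clip shut. Its underside is about 15 cm up, and it is steady. Handing in.

```bash
python3 -c "
from workcell import arm
print(arm.sign_off())"
```

```text
the job is handed in; nothing more can be done
None
```

The carrier's lid is clipped shut, the arm is holding it level by the handle about 15 cm above the worktop, and the job is handed in; the verdict was not shown.

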